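# Click the opened handset into the repair cradle

## Robot

A 6-joint arm with a two-finger parallel gripper is mounted at the origin on a cart in front of the work surface, level with it; the furniture and walls round the work are solid. World frame = base frame: x ahead of the robot, y to its left, z up, the work surface at z = 0. Lengths are in mm, angles in rad, forces in N, time in s.
With the tool pointing down it reaches from about 350 to 775 mm from the base axis. Payload 7.3 kg.
Tool frame: the origin (TCP) lies on the front face of the gripper's body, between the roots of the fingers; the fingertips stand 66 mm ahead of it and the grasp point (between the pads) lies 47 mm ahead of it (bot.tip_extent is the distance from the TCP to the fingertips, in mm); z points along the fingers, y is the line along which they close (so a half turn about z gives the same grasp; the last joint's range is limited). The gripper opens to 92 mm and grips with 3 to 60 N. Pads are 19 mm wide; open, the fingers measure 130 mm over their backs; the gripper's body (75 mm by 190 mm) begins 47 mm behind the grasp point.
Start: joints at [0.972, 0.342, 1.524, -0, 1.275, -0.146], TCP at [229.665, 472.115, 292.241] pointing down, gripper open.
Joint ranges: [-2.53, 2.53], [-0.77, 2.02], [0.04, 2.7], [-1, 4.14], [0.28, 2.66], [-3.11, 3.11]. Speed limits (rad/s): [2.57, 2.57, 3.14, 3.14, 3.14, 3.14].

## Interface

Orientations are given as [roll, pitch, yaw] about the fixed x, y, z axes, in that order (R = Rz(yaw) Ry(pitch) Rx(roll)).
In Python, from plant import readout, viewer, order, bot gives the robot as it stands.
- The arm moves only by the shell command python3 -m creep 'ROWS'. ROWS is text: rows parted by semicolons, each of 7 numbers parted by spaces: the shift along the world's x, y, z in m, then the turn, a rotation vector about the world's x, y, z in rad, then the opening in per cent of the stroke, from 0 (shut) to 100 (fully open). A call has 1 to 8 rows; each row shifts and turns the commanded pose from where the row before left it; what a row does not reach is not made up. A row lasts 1/12 s, in which the tool goes at most 41.7 mm and 7.16 degrees, less where a joint would pass 70% of its speed; a pose out of reach is approached as far as the arm can. A call is refused whole if a number of a shift passes 0.0417 or a number of a turn 0.125, either way. A call with a gripper value outside its range is refused whole. The fingers move at their own pace and stop on an object; the grip force is fixed at half the most. Time passes only in rows, so rows that do not move let the fingers close. It gives the time, the measured TCP pose, the force, the opening and the grip force at its end, in the units of the state.
- readout.get_obs(): the state, without advancing time (a new reading comes with each control period).
- viewer.capture(name): name is "side" or "top"; returns the picture (420x560x3 uint8, red, green, blue); there is no depth.
- viewer.camera_info(name): a dict with "fx", "fy", "cx", "cy" (pixels), "D" ([k1, k2, p1, p2, k3] as OpenCV has them; the pictures are not rectified), "origin" and "rotation" of the camera in the world. Camera axes: x right, y up, looking along -z (the intrinsics and any distortion apply to the point x, -y, -z); pixel columns grow to the right and rows downward; lengths in mm; the calibration is good to about 2 mm. A picture is of the moment at which its call begins. camera_info takes no time and is no camera call.
- order.close_job(): hands the job in; it is judged then, once.
The state is a dict: "time": time; "joint_positions": joint angles; "dq": joint speeds; "tau": joint torques, N m; "tool_pos": TCP position; "tcp_rot": TCP orientation; "contact_force": force on the tool from outside, world axes, zero at the start; "moment": the same for the moment, N m; "grip_width": finger opening in mm; "finger_force": force on a finger pad.
Only numpy, scipy, OpenCV 4.12 (cv2) and the standard library are available. Lean on these libraries where they do the work, as an engineer would, in place of code of your own. Each camera call takes 0.05 s, during which the arm holds its last target. There are 200 camera calls.

## Task

Take the opened handset, the one with its circuit board showing, and lay it board side up in the snap-in repair cradle; then press it straight down past the sprung balls until it clicks and lies flat, fully home on the seat, and let go. Leave the closed key phones lying where they are.

Things in the scene. Friction and masses are not known exactly. Their poses are not given: they have to be found in the camera images.
- handset: Opened handset: shell with green circuit board showing, 104 (its x) x 47 (its y) x 8 mm thick, about 55 g, solid. Lies board up on the worktop. Origin: centre of its underside, z up. Grasp across the 47 mm width. Either end may point either way in the cradle. (A grey metal frame without board, 46 x 112 x 7 mm, is not it.)
- cradle: Fixed snap-in cradle, aluminium base 164 (x) x 78 (y) x 8 mm, slippery grey guides. Origin: centre of underside, z up. Pocket 106 x 50 mm, handset lengthwise along x. Guides upright to z = 42 mm, then flared 8 mm wider each side up to z = 56 mm. The middle 64 mm of both long sides is open for fingers down to z = 8 mm. Two sprung steel balls in each end guide, centres at z = 29.5 mm.
- cradle_seat (a point): Centre of the cradle's seat, 16 mm above its origin; axes as the cradle's. Handset home: its underside here, top 8 mm higher. The balls (14 mm across, 14 mm either side of the middle line) stick 4 mm into the pocket: a handset just laid in rests on them about 19 mm above the seat. Pressed slowly in its middle with 5 to 15 N it passes, often one end first; the balls then hold its ends down.
- key_phone: Bystander, leave alone: dark closed mobile phone with keys and a display, 108 (its x) x 46 x 16 mm thick, lying on the front part of the worktop. Origin at the centre of its underside.
Not all that is in view belongs to the job. Of the things like the cradle, leave any that is purple; of the rest the larger one is meant. What is shaped like the handset but orange is not meant.

How it is judged:
By the outcome, as a careful person would: the job done as asked, in the order asked, and still so for the second after the job is handed in, with the robot touching nothing.
It also fails if it takes over 46 s, if anything falls off the work surface, if the arm or the gripper's body presses on something with over 40 N, if the wrist force passes 120 N, or if a joint passes its speed limit or range.

## Working session

There is one attempt and no reset: what is moved stays moved. The work goes in short steps, Python scripts to look and compute and a shell command to move; the robot and the scene stay as the last step left them, time stands still between calls to the robot, and variables do not carry over. Pictures are saved under pics/ and viewed, at most 10 in all, crops included, and the job is handed in when it is done.

```bash
ls; mkdir -p pics
python3 - <<'E'
from plant import readout, viewer
import cv2
for n in("top","side"):
    cv2.imwrite(f"pics/{n}0.png",viewer.capture(n)[:,:,::-1])
    c=viewer.camera_info(n); print(n,c)
print(readout.get_obs())
E
```

```text
pics
top {'fx': 527.7582506051326, 'fy': 527.7582506051326, 'cx': 284.2432177141501, 'cy': 205.68816057816468, 'D': array([-0.18595386,  0.        ,  0.        ,  0.        ,  0.        ]), 'origin': array([ 343.57988306,  201.15720249, 1557.31450667]), 'rotation': array([ 0.12916797, -0.01165188, -1.55635386])}
side {'fx': 502.46150406190657, 'fy': 502.46150406190657, 'cx': 275.1843817679829, 'cy': 214.93761039850534, 'D': array([-0.11292907,  0.        ,  0.        ,  0.        ,  0.        ]), 'origin': array([-850.21575498,  778.57742899,  979.02147468]), 'rotation': array([ 1.0170221 , -0.01722994, -1.96821984])}
{'time': 0.1, 'joint_positions': array([ 9.72010016e-01,  3.42682144e-01,  1.52492048e+00, -4.30868644e-05,
        1.27535543e+00, -1.45990021e-01]), 'dq': array([ 0.00193731, -0.00236724, -0.00383453, -0.00095524,  0.00120324,
        0.00170824]), 'tau': array([ 1.78096474e-03, -4.32000124e+01, -2.44693816e+01,  7.18659908e-02,
        5.24919725e-02, -2.35393895e-05]), 'tool_pos': array([229.51345087, 471.88310193, 291.59963198]), 'tcp_rot': array([-3.14023579e+00, -1.57862087e-04,  2.68880883e+00]), 'contact_force': array([ 0.08118727, -0.02710791, -0.42548191]), 'moment': array([-0.02150074,  0.01954784, -0.00490171]), 'finger_force': 0.0, 'grip_width': 92.2428625055748}
```

View pics/top0.png

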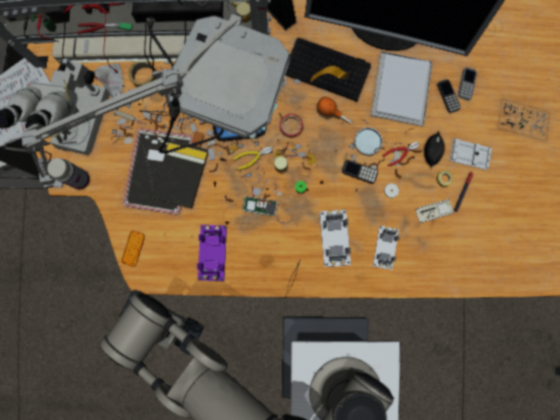

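View pics/side0.png

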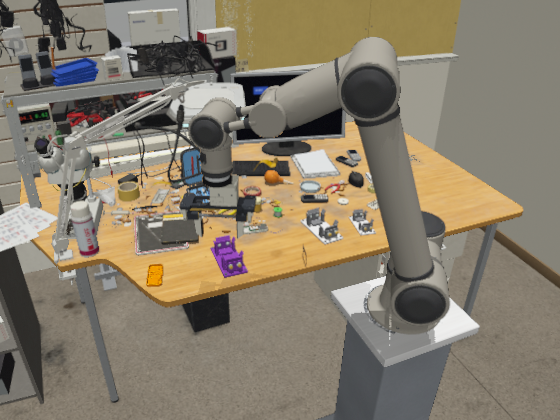

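The top view shows the candidates. For the handset: a green-board item at (260,206), a pale item at (435,211), and an orange one at (133,248). For the cradle: grey large at (335,238), grey small at (386,247), and purple at (212,252). I'll confirm with one enlarged crop.

```bash
cat > h.py <<'E'
import numpy as np, cv2
from scipy.spatial.transform import Rotation as R
from plant import viewer
def cam(n):
    c=viewer.camera_info(n); K=np.array([[c['fx'],0,c['cx']],[0,c['fy'],c['cy']],[0,0,1]])
    return K,np.array(c['D']),np.array(c['origin']),R.from_euler('xyz',c['rotation']).as_matrix()
def cast(n,px,z):
    K,D,o,M=cam(n); p=cv2.undistortPoints(np.array(px,float).reshape(-1,1,2),K,D)[:,0]
    d=np.c_[p[:,0],-p[:,1],-np.ones(len(p))]@M.T
    return o+d*((z-o[2])/d[:,2])[:,None]
def proj(n,P):
    K,D,o,M=cam(n); q=(np.array(P,float).reshape(-1,3)-o)@M; q=q*[1,-1,-1]
    return cv2.projectPoints(q,np.zeros(3),np.zeros(3),K,D)[0][:,0]
E
python3 - <<'E'
import cv2,numpy as np
from h import *
t=cv2.imread('pics/top0.png')
c=cv2.resize(t[180:290,225:465],None,fx=3.2,fy=3.2,interpolation=cv2.INTER_CUBIC)
s=cv2.imread('pics/side0.png')
cv2.imwrite('pics/crop1.png',c)
b=cv2.resize(s[170:290,190:390],None,fx=4,fy=4,interpolation=cv2.INTER_CUBIC); cv2.imwrite('pics/crop2.png',b)
print(cast('top',[(260,206),(435,211),(335,238),(386,247),(361,171),(133,248)],5).round())
E
```

```text
[[ 543.  258.    5.]
 [ 537. -269.    5.]
 [ 452.   35.    5.]
 [ 427. -118.    5.]
 [ 654.  -44.    5.]
 [ 411.  634.    5.]]
```

View pics/crop1.png

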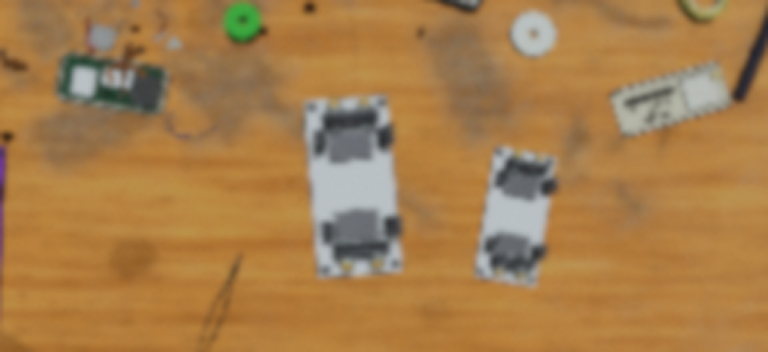

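View pics/crop2.png

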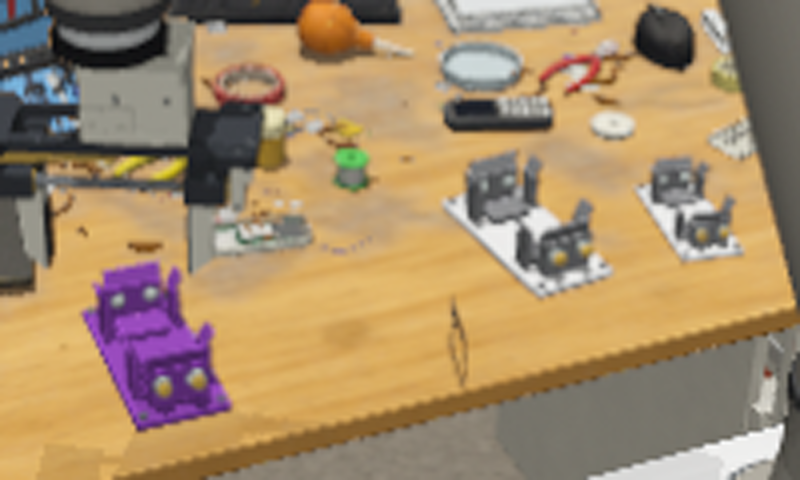

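The handset is the green-board item at (260,206). (435,211) is the bare metal frame, and the orange one is excluded. The cradle is the larger grey one at (335,238), since the grey one at (386,247) is smaller and the third is purple.

```bash
cat > m.py <<'E'
import sys
from h import *
def rect(img,n,box,z,fn,k=3):
    u0,v0,u1,v1=box; S=8
    c=cv2.resize(img[v0:v1,u0:u1],None,fx=S,fy=S,interpolation=cv2.INTER_CUBIC)
    m=fn(c.astype(int)).astype(np.uint8)*255
    m=cv2.morphologyEx(m,cv2.MORPH_CLOSE,np.ones((25,25)));m=cv2.morphologyEx(m,cv2.MORPH_OPEN,np.ones((41,41)))
    C=max(cv2.findContours(m,0,2)[0],key=cv2.contourArea)
    P=cast(n,(C[:,0]+.5)/S-.5+[u0,v0],z)[:,:2].astype(np.float32)
    (c0,s,a)=cv2.minAreaRect(P)
    if s[0]<s[1]: a+=90; s=s[::-1]
    return np.round(c0,1),np.round(s,1),round((a+90)%180-90,1),m
notwood=lambda c:(c[...,2]-c[...,0])<45
if __name__=='__main__':
    t=cv2.imread('pics/top0.png'); s=cv2.imread('pics/side0.png')
    A=rect(t,'top',(238,190,282,222),8,notwood); B=rect(t,'top',(312,202,360,274),8,notwood)
    print(A[:3]);print(B[:3])
    cv2.imwrite('pics/mask.png',np.hstack([cv2.resize(A[3],(352,300)),cv2.resize(B[3],(300,300))]))
    c=np.array(B[0]);
E
python3 m.py
```

```text
(array([554.8, 258.5]), array([101.5,  74.8]), 87.6)
(array([452.1,  36. ]), array([164.5,  82.8]), 5.4)
```

View pics/mask.png

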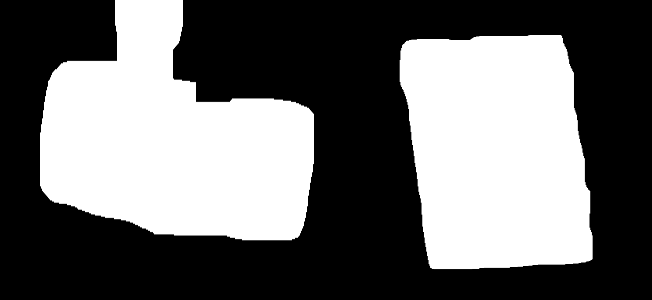

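Run:
```python
from h import *
from m import notwood
t=cv2.imread('pics/top0.png')
def edges(box,fn,close,op,z,L,W,a0,trim=.75):
    u0,v0,u1,v1=box;S=8
    c=cv2.resize(t[v0:v1,u0:u1],None,fx=S,fy=S,interpolation=cv2.INTER_CUBIC).astype(int)
    m=fn(c).astype(np.uint8)*255
    m=cv2.morphologyEx(m,cv2.MORPH_CLOSE,np.ones((close,close)));
    m=cv2.morphologyEx(m,cv2.MORPH_OPEN,cv2.getStructuringElement(2,(op,op)))
    C=max(cv2.findContours(m,0,1)[0],key=cv2.contourArea)
    P=cast('top',(C[:,0]+.5)/S-.5+[u0,v0],z)[:,:2]
    (c0,s,a)=cv2.minAreaRect(P.astype(np.float32)); c0=np.array(c0)
    print(c0,s,a)
    for side in range(4):
        th=np.radians(a0+90*side); n=np.array([np.cos(th),np.sin(th)]); q=np.array([-n[1],n[0]])
        h,w=(L,W) if side%2==0 else (W,L)
        x=(P-c0)@n; y=(P-c0)@q
        k=(abs(y)<w/2*trim)&(x>0)
        f=np.polyfit(y[k],x[k],1); r=x[k]-np.polyval(f,y[k])
        print(side,n.round(2),'dist',np.median(x[k]).round(1),'at0',f[1].round(1),'tilt',np.degrees(np.arctan(f[0])).round(1),'std',r.std().round(2))
    return m
A=edges((238,190,282,222),notwood,17,85,8,104,47,84)
B=edges((312,202,360,274),notwood,9,41,8,164,78,5)
```

```text
[542.8057251  259.53076172] (101.97076416015625, 51.1157112121582) 78.53645324707031
0 [0.1  0.99] dist 50.0 at0 49.4 tilt -4.3 std 1.28
1 [-0.99  0.1 ] dist 23.3 at0 23.3 tilt 1.7 std 1.08
2 [-0.1  -0.99] dist 50.2 at0 45.7 tilt -35.7 std 12.51
3 [ 0.99 -0.1 ] dist 22.2 at0 22.8 tilt 5.5 std 2.24
[452.46417236  35.74711609] (165.30848693847656, 83.220703125) 5.606454372406006
0 [1.   0.09] dist 81.0 at0 79.8 tilt 1.4 std 2.41
1 [-0.09  1.  ] dist 39.4 at0 39.7 tilt -1.0 std 0.57
2 [-1.   -0.09] dist 79.6 at0 78.2 tilt -1.0 std 4.01
3 [ 0.09 -1.  ] dist 39.7 at0 39.9 tilt -0.1 std 0.9
```

```bash
python3 -m creep '.026 -.0177 -.0118 0 0 -.1033 100;.026 -.0177 -.0118 0 0 -.1033 100;.026 -.0177 -.0118 0 0 -.1033 100;.026 -.0177 -.0118 0 0 -.1033 100;.026 -.0177 -.0118 0 0 -.1033 100;.026 -.0177 -.0118 0 0 -.1033 100'; python3 -m creep '.026 -.0177 -.0118 0 0 -.1033 100;.026 -.0177 -.0118 0 0 -.1033 100;.026 -.0177 -.0118 0 0 -.1033 100;.026 -.0177 -.0118 0 0 -.1033 100;.026 -.0177 -.0118 0 0 -.1033 100;.026 -.0177 -.0118 0 0 -.1033 100;0 0 0 0 0 0 100;0 0 0 0 0 0 100'
python3 - <<'E'
from h import *
s=viewer.capture('side')[:,:,::-1]; print(proj('side',[543,259,8]),proj('side',[452.5,35.7,8]))
cv2.imwrite('pics/s2.png',cv2.resize(s[140:290,170:370],None,fx=4,fy=4,interpolation=cv2.INTER_CUBIC))
E
```

```text
time: 0.6
tool_pos: [386.6, 364.8, 220.6]
tcp_rot: [-3.141, 0.0, 2.064]
contact_force: [0.1, 0.3, -0.3]
grip_width: 91.7
finger_force: 0.0
time: 1.27
tool_pos: [542.1, 258.3, 149.1]
tcp_rot: [-3.139, 0.001, 1.447]
contact_force: [-0.8, -0.3, 0.0]
grip_width: 91.8
finger_force: 0.0
[[253.4134315  227.27025036]] [[321.4751244  227.78232761]]
```

View pics/s2.png

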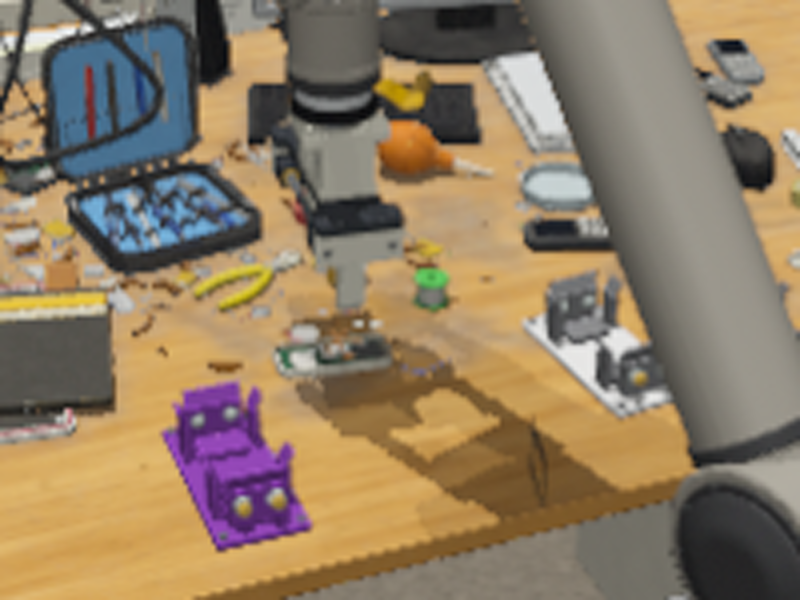

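The enlarged side view shows the green-board handset under the gripper at (253,229). My measured centre projects to (253.4,227.3), so they agree. Descending.

```bash
python3 -m creep '.001 .001 -.02 0 0 0 100;0 0 -.02 0 0 0 100;0 0 -.015 0 0 0 100;0 0 -.01 0 0 0 100;0 0 -.006 0 0 0 100;0 0 0 0 0 0 100'; python3 -m creep '0 0 -.003 0 0 0 100;0 0 -.003 0 0 0 100;0 0 -.003 0 0 0 100;0 0 0 0 0 0 100'
```

```text
time: 1.82
tool_pos: [541.7, 261.2, 78.9]
tcp_rot: [-3.14, 0.001, 1.451]
contact_force: [-0.8, -0.0, 0.1]
grip_width: 92.0
finger_force: 0.0
time: 2.15
tool_pos: [542.6, 260.7, 70.6]
tcp_rot: [3.141, 0.0, 1.449]
contact_force: [-0.6, 0.8, -0.1]
grip_width: 91.7
finger_force: 0.0
```

```bash
python3 -m creep '0 0 -.002 0 0 0 100;0 0 0 0 0 0 100;0 0 0 0 0 0 0;0 0 0 0 0 0 0;0 0 0 0 0 0 0;0 0 0 0 0 0 0;0 0 0 0 0 0 0;0 0 0 0 0 0 0'; python3 -m creep '0 0 0 0 0 0 0;0 0 0 0 0 0 0;0 0 0 0 0 0 0;0 0 0 0 0 0 0;0 0 0 0 0 0 0;0 0 0 0 0 0 0'
```

```text
time: 2.82
tool_pos: [542.7, 260.7, 68.7]
tcp_rot: [3.141, -0.0, 1.449]
contact_force: [0.1, -0.8, 0.8]
grip_width: 56.5
finger_force: 0.0
time: 3.32
tool_pos: [542.7, 260.7, 68.7]
tcp_rot: [3.141, -0.0, 1.449]
contact_force: [-0.1, -0.4, 0.1]
grip_width: 46.4
finger_force: 30.0
```

```bash
python3 -m creep '0 0 .01 0 0 0 0;0 0 .02 0 0 0 0;0 0 .02 0 0 0 0;0 0 .02 0 0 0 0;0 0 .02 0 0 0 0;0 0 .01 0 0 0 0;0 0 0 0 0 0 0;0 0 0 0 0 0 0'
python3 - <<'E'
from h import *
from plant import readout
o=readout.get_obs();print(o['tool_pos'],o['contact_force'],proj('top',[542.7,260.7,110]),proj('side',[542.7,260.7,110]))
t=viewer.capture('top')[:,:,::-1];s=viewer.capture('side')[:,:,::-1]
cv2.imwrite('pics/t3.png',t);cv2.imwrite('pics/s3.png',s)
f=lambda i,u,v:cv2.resize(i[v-30:v+30,u-40:u+40],None,fx=5,fy=5,interpolation=cv2.INTER_CUBIC)
p=proj('top',[542.7,260.7,110])[0].astype(int);q=proj('side',[542.7,260.7,110])[0].astype(int);print(p,q)
cv2.imwrite('pics/c3.png',np.hstack([f(t,*p),f(s,*q)]))
E
```

```text
time: 3.98
tool_pos: [542.5, 260.7, 168.8]
tcp_rot: [3.141, -0.0, 1.449]
contact_force: [-0.1, -0.5, -0.9]
grip_width: 46.2
finger_force: 30.0
[542.52707831 260.71155748 168.78569376] [-0.12523814 -0.45639217 -0.85685908] [[257.68474121 201.36633218]] [[252.81380356 202.45474545]]
[257 201] [252 202]
```

View pics/c3.png

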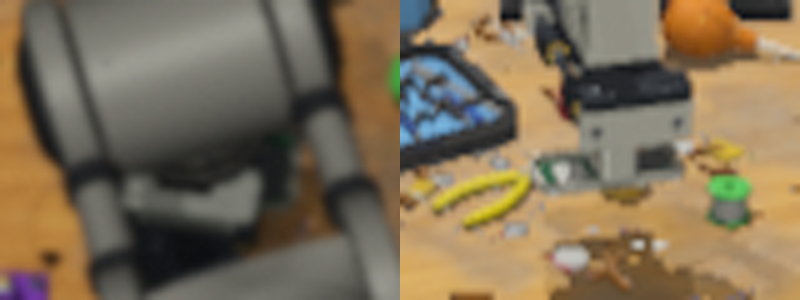

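Run:
```python
from h import *
a=np.radians(83);d=np.array([np.cos(a),np.sin(a),0])
w=np.array([np.sin(a),-np.cos(a),0])*23.5
for z in(100,108):
  c=np.array([542.5,260.7,z]); 
  print(z,((proj('side',[c+52*d-w,c+52*d+w,c-52*d-w,c-52*d+w])-[212,172])*5+[400,0]).round(0).tolist())
print(proj('side',[c,c+10*d]))
```

```text
100 [[537.0, 192.0], [523.0, 158.0], [686.0, 173.0], [669.0, 139.0]]
108 [[537.0, 182.0], [523.0, 148.0], [686.0, 162.0], [669.0, 129.0]]
[[252.83784731 202.98648756]
 [249.99433469 203.34718729]]
```

The crop shows the handset level in the grip. Its front corners are at crop columns 537 and 683, against 537 and 686 predicted, so it is centred within about 1 mm. Carrying it over.

```bash
python3 -m creep '-.0069 -.0173 0 0 0 -.104 0;-.0069 -.0173 0 0 0 -.104 0;-.0069 -.0173 0 0 0 -.104 0;-.0069 -.0173 0 0 0 -.104 0;-.0069 -.0173 0 0 0 -.104 0;-.0069 -.0173 0 0 0 -.104 0;-.0069 -.0173 0 0 0 -.104 0'; python3 -m creep '-.0069 -.0173 0 0 0 -.104 0;-.0069 -.0173 0 0 0 -.104 0;-.0069 -.0173 0 0 0 -.104 0;-.0069 -.0173 0 0 0 -.104 0;-.0069 -.0173 0 0 0 -.104 0;-.0069 -.0173 0 0 0 -.104 0;0 0 0 0 0 0 0;0 0 0 0 0 0 0'
```

```text
time: 4.67
tool_pos: [493.3, 138.7, 167.3]
tcp_rot: [-3.14, 0.002, 0.716]
contact_force: [-0.7, -0.9, -0.9]
grip_width: 46.2
finger_force: 30.0
time: 5.33
tool_pos: [452.5, 35.4, 167.9]
tcp_rot: [-3.141, 0.002, 0.097]
contact_force: [-0.4, 0.1, -0.5]
grip_width: 46.1
finger_force: 30.0
```

```bash
python3 -m creep '0 0 -.015 0 0 0 0;0 0 -.015 0 0 0 0;0 0 -.01 0 0 0 0;0 0 -.004 0 0 0 0;0 0 -.004 0 0 0 0;0 0 -.003 0 0 0 0;0 0 0 0 0 0 0'; python3 -m creep '0 0 -.002 0 0 0 0;0 0 -.002 0 0 0 0;0 0 -.002 0 0 0 0;0 0 0 0 0 0 0'
```

```text
time: 5.92
tool_pos: [453.0, 36.1, 117.3]
tcp_rot: [-3.142, 0.0, 0.098]
contact_force: [0.4, 0.2, -0.8]
grip_width: 46.5
finger_force: 30.0
time: 6.25
tool_pos: [453.6, 35.8, 111.8]
tcp_rot: [3.141, -0.002, 0.097]
contact_force: [1.9, -0.7, 0.8]
grip_width: 45.9
finger_force: 30.0
```

```bash
python3 -m creep '.001 0 -.001 0 0 0 0;0 0 -.0015 0 0 0 0;0 0 0 0 0 0 0;0 0 0 0 0 0 0'; python3 -m creep '0 0 -.0015 0 0 0 0;0 0 -.0015 0 0 0 0;0 0 0 0 0 0 0;0 0 0 0 0 0 0'
```

```text
time: 6.58
tool_pos: [454.6, 35.8, 109.4]
tcp_rot: [3.141, -0.002, 0.097]
contact_force: [3.3, 0.0, 3.0]
grip_width: 46.2
finger_force: 30.0
time: 6.92
tool_pos: [454.7, 35.7, 106.4]
tcp_rot: [3.141, -0.002, 0.097]
contact_force: [4.9, 0.0, 3.6]
grip_width: 46.6
finger_force: 30.0
```

```bash
python3 -m creep '.0012 0 0 0 0 0 0;0 0 0 0 0 0 0;0 0 -.001 0 0 0 0;0 0 0 0 0 0 0'; python3 -c "
from plant import readout as r;o=r.get_obs();print(o['contact_force'],o['moment'])"
```

```text
time: 7.25
tool_pos: [455.0, 35.8, 104.8]
tcp_rot: [-3.142, 0.0, 0.097]
contact_force: [4.5, 0.6, -0.2]
grip_width: 46.3
finger_force: 30.0
[ 4.47770519  0.56576369 -0.15553939] [-0.00309679 -0.42701219 -0.07643066]
```

```bash
python3 -m creep '.001 0 0 0 0 0 0;0 0 0 0 0 0 0;0 0 -.001 0 0 0 0;0 0 0 0 0 0 0;0 0 0 0 0 0 0'
python3 - <<'E'
from h import *
s=viewer.capture('side')[:,:,::-1]; q=proj('side',[454,36,40])[0].astype(int);print(q)
t=viewer.capture('top')[:,:,::-1];cv2.imwrite('pics/t4.png',t)
u,v=q;cv2.imwrite('pics/c4.png',cv2.resize(s[v-35:v+35,u-45:u+45],None,fx=8,fy=8,interpolation=cv2.INTER_CUBIC))
E
```

```text
time: 7.67
tool_pos: [455.3, 35.9, 103.8]
tcp_rot: [-3.141, 0.002, 0.097]
contact_force: [-1.6, -1.2, 0.9]
grip_width: 46.3
finger_force: 30.0
[321 219]
```

View pics/c4.png

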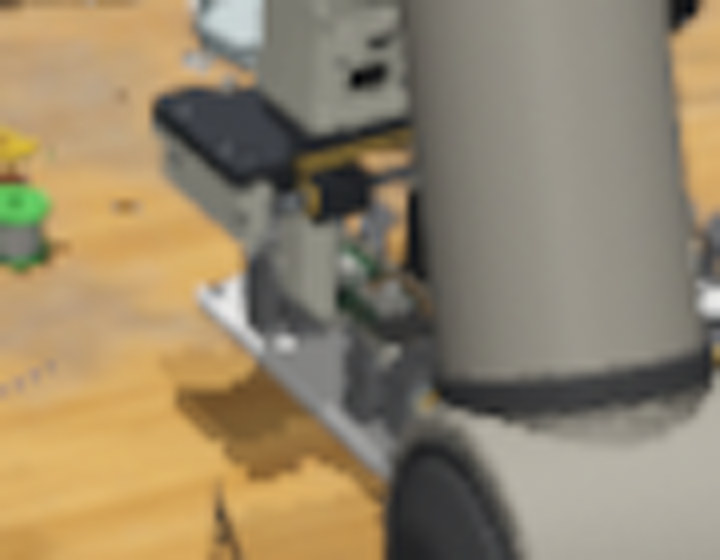

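The crop shows the handset level between the guides, with the fingers in the open side gaps (finger about (310,270)). Contact forces are near zero. Release, rise, close the fingers and press in the middle.

```bash
python3 -m creep '0 0 0 0 0 0 50;0 0 0 0 0 0 80;0 0 0 0 0 0 80;0 0 0 0 0 0 80;0 0 0 0 0 0 80;0 0 0 0 0 0 80'; python3 -m creep '0 0 .01 0 0 0 80;0 0 .015 0 0 0 80;0 0 .01 0 0 0 80;0 0 0 0 0 0 0;0 0 0 0 0 0 0;0 0 0 0 0 0 0;0 0 0 0 0 0 0;0 0 0 0 0 0 0';python3 -m creep '0 0 0 0 0 0 0;0 0 0 0 0 0 0;0 0 0 0 0 0 0;0 0 0 0 0 0 0;0 0 0 0 0 0 0;0 0 0 0 0 0 0;0 0 0 0 0 0 0;0 0 0 0 0 0 0'
```

```text
time: 8.27
tool_pos: [456.4, 35.8, 104.2]
tcp_rot: [3.141, -0.001, 0.097]
contact_force: [-0.0, -0.1, -0.6]
grip_width: 72.3
finger_force: 0.0
time: 8.93
tool_pos: [455.8, 35.8, 138.5]
tcp_rot: [-3.141, 0.001, 0.097]
contact_force: [-0.8, 0.6, -0.1]
grip_width: 44.5
finger_force: 0.0
time: 9.6
tool_pos: [456.2, 35.8, 139.2]
tcp_rot: [3.141, -0.0, 0.097]
contact_force: [-0.1, 0.3, 0.4]
grip_width: 0.7
finger_force: 0.0
```

```bash
python3 -m creep '-.001 0 -.01 0 0 0 0;0 0 -.01 0 0 0 0;0 0 -.006 0 0 0 0;0 0 0 0 0 0 0'; python3 -m creep '0 0 -.002 0 0 0 0;0 0 -.002 0 0 0 0;0 0 -.001 0 0 0 0;0 0 0 0 0 0 0'; python3 -m creep '0 0 -.001 0 0 0 0;0 0 -.001 0 0 0 0;0 0 0 0 0 0 0'
```

```text
time: 9.93
tool_pos: [454.5, 35.8, 112.1]
tcp_rot: [-3.141, 0.002, 0.097]
contact_force: [-1.0, -0.6, 0.3]
grip_width: 1.0
finger_force: 0.0
time: 10.27
tool_pos: [455.5, 35.8, 108.5]
tcp_rot: [3.141, -0.001, 0.097]
contact_force: [0.3, -1.0, 2.7]
grip_width: 0.4
finger_force: 1.3
time: 10.52
tool_pos: [455.6, 35.8, 106.7]
tcp_rot: [3.141, -0.002, 0.097]
contact_force: [0.2, 0.5, 1.7]
grip_width: 0.8
finger_force: 0.9
```

Contact at tip z ≈ 42.5, as expected. Pressing slowly.

```bash
for i in 1 2 3; do python3 -m creep '0 0 -.001 0 0 0 0;0 0 -.001 0 0 0 0;0 0 0 0 0 0 0' | grep -E 'pos|contact'; done
```

```text
tool_pos: [455.7, 35.8, 104.3]
contact_force: [1.5, -0.7, 2.4]
tool_pos: [454.5, 35.9, 101.5]
contact_force: [-0.3, 0.4, 1.1]
tool_pos: [455.2, 35.8, 100.1]
contact_force: [0.5, 0.4, 2.4]
```

```bash
python3 -m creep '0 0 -.001 0 0 0 0;0 0 -.001 0 0 0 0;0 0 0 0 0 0 0' | grep -E 'pos|contact'; python3 -m creep '0 0 -.001 0 0 0 0;0 0 -.001 0 0 0 0;0 0 0 0 0 0 0' | grep -E 'pos|contact'
python3 - <<'E'
from h import *
s=viewer.capture('side')[:,:,::-1]; q=proj('side',[454,36,40])[0].astype(int)
u,v=q;cv2.imwrite('pics/c5.png',cv2.resize(s[v-35:v+35,u-45:u+45],None,fx=8,fy=8,interpolation=cv2.INTER_CUBIC))
E
```

```text
tool_pos: [455.1, 35.8, 98.2]
contact_force: [0.5, -0.8, 1.6]
tool_pos: [454.8, 35.8, 95.8]
contact_force: [-0.3, -0.3, 1.0]
```

View pics/c5.png

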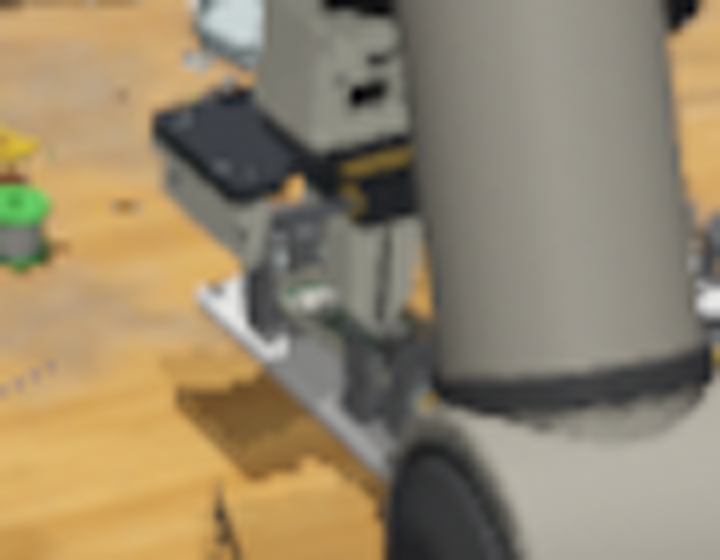

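The crop shows the handset low between the guides, its green edge near (320,310), with the closed fingers on its middle. Continuing.

```bash
for i in 1 2; do python3 -m creep '0 0 -.001 0 0 0 0;0 0 -.001 0 0 0 0;0 0 0 0 0 0 0' | grep -E 'pos|contact'; done;  python3 -m creep '0 0 -.001 0 0 0 0;0 0 0 0 0 0 0' | grep -E 'pos|contact'; python3 -m creep '0 0 -.001 0 0 0 0;0 0 0 0 0 0 0' | grep -E 'pos|contact'
```

```text
tool_pos: [455.0, 35.8, 93.9]
contact_force: [1.0, -0.2, -0.0]
tool_pos: [455.2, 35.8, 91.9]
contact_force: [0.2, -0.6, -0.7]
tool_pos: [455.2, 35.8, 91.0]
contact_force: [0.1, -0.9, 1.5]
tool_pos: [455.3, 35.8, 90.3]
contact_force: [-0.4, -0.8, 2.4]
```

```bash
for i in 1 2 3; do python3 -m creep '0 0 -.001 0 0 0 0;0 0 0 0 0 0 0;0 0 0 0 0 0 0' | grep -E 'pos|contact'; done
```

```text
tool_pos: [455.3, 35.8, 90.2]
contact_force: [-3.6, 0.0, 14.0]
tool_pos: [455.4, 35.8, 90.1]
contact_force: [-6.6, 0.5, 25.8]
tool_pos: [455.4, 35.8, 90.0]
contact_force: [-10.1, -0.5, 37.5]
```

Firm stop at tip z = 24.0 mm, which is exactly the home top height. Lift away and check.

```bash
python3 -m creep '0 0 .003 0 0 0 0;0 0 .015 0 0 0 0;0 0 .03 0 0 0 0;0 0 .04 0 0 0 0;0 0 .04 0 0 0 0;0 .035 .02 0 0 0 0;0 .04 0 0 0 0 0;0 .04 0 0 0 0 0'; python3 -m creep '0 .04 0 0 0 0 0;0 .04 0 0 0 0 0;0 .04 0 0 0 0 0;0 .04 0 0 0 0 20;0 .03 0 0 0 0 20;0 0 0 0 0 0 20;0 0 0 0 0 0 20'
python3 - <<'E'
from h import *
s=viewer.capture('side')[:,:,::-1];t=viewer.capture('top')[:,:,::-1]
q=proj('side',[454,36,30])[0].astype(int);p=proj('top',[454,36,30])[0].astype(int);print(p,q)
f=lambda i,u,v:cv2.resize(i[v-35:v+35,u-25:u+25],None,fx=8,fy=8,interpolation=cv2.INTER_CUBIC)
cv2.imwrite('pics/c6.png',np.hstack([f(s,*q),f(t,*p)]))
E
```

```text
time: 14.07
tool_pos: [455.9, 151.7, 237.1]
tcp_rot: [-3.141, -0.005, 0.095]
contact_force: [0.2, -0.4, -0.5]
grip_width: 0.4
finger_force: 0.0
time: 14.65
tool_pos: [454.6, 342.2, 234.4]
tcp_rot: [3.141, 0.001, 0.1]
contact_force: [-0.1, -0.8, -0.3]
grip_width: 17.6
finger_force: 0.0
[335 236] [321 222]
```

View pics/c6.png

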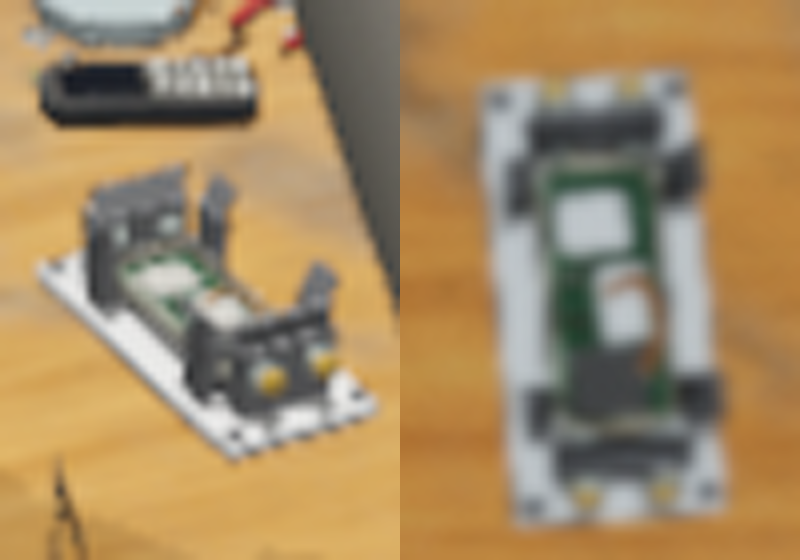

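The handset lies board up and flat in the pocket, with the far-end balls visible above its top at (120,235) and (170,222) in the crop. The key phone hasn't been touched. Handing in.

```bash
python3 -c "
from plant import order;print(order.close_job())"
```

```text
the job is handed in; nothing more can be done
None
```

The opened handset lies board up, pressed flat and fully home in the larger grey cradle, the closed phones were left alone, and the job was handed in at about 15 s of the 46 s allowed.

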